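# Shut and latch the filter hatch of a jeweller's bench dust extractor

## Task

The filter hatch on top of the bench dust extractor has been left open. Swing it shut, then press it down by its wing knob against the springy seal, firmly but without forcing it, and turn the knob clockwise until it is fully across and its tongue is caught behind the rim, so that the hatch stays down when you let go. Leave the other things on the bench where they are.

Things in the scene. Friction and masses are not known exactly. Their poses are not given: they have to be found in the camera images.
- extractor: Grey sheet-metal dust extractor fixed on the bench, 260 (x) x 240 (y) x 120 mm tall. Origin: centre of its underside; its louvred front (own -x) faces the robot at yaw 0. The hatch covers the filter opening in its top, 170 (x) x 160 (y) mm, hinged on the far side (own +x). The front rim, a bar 5 mm thick and 45 mm deep with inner edge at own x = -85 mm, is where the tongue catches.
- seal_nominal (a point): Nominal top middle of the free foam seal strip on the front rim (150 mm along y): (-98, 0, 133) mm in the extractor's frame; worn down by 0 to 5 mm. The rim's two hard steel stop pads are nominally 11 mm below it, but rim and pads are clamped up to 4 mm higher or lower: not measured, feel for them. The strip yields at 6 N, plus 0.2 N per mm, until the hatch meets the pads.
- hatch (a joint): Angle (rad) of the hatch, an aluminium plate reaching 220 mm from hinge to free front edge, 200 mm wide, 6 mm thick, about 0.27 kg with knob. 0 = level; grows as it opens upward, to 1.1. The stiff hinge (0.4 N m) holds it where it is left. Lying loose on the seal it reads 0.03 to 0.06; caught by the tongue -0.02 to 0.03, always lower than loose.
- hatch_hinge (a point): Point on the hinge line, mid-width, level with the plate's underside when shut: (110, 0, 122) mm in the extractor's frame. It carries the hatch's axes: the plate runs from it along own -x, own z is square to the plate (out of its top face), own y is the hinge line.
- knob (a joint): Angle (rad) of the black wing knob on the hatch: 0 = wing parallel to the hatch's front edge (released); grows clockwise seen from above; end stop at 1.6 (wing square to the front edge, fully across). Turns freely at 0.05 N m. Turned across before the hatch is down, it keeps the hatch from shutting.
- knob_grip (a point): On the knob's axis at the height to grip, 26 mm above the hatch's top face, 170 mm from the hinge line, mid-width. Wing: 10 mm thick (own x; 13 at the rounded ends), 51 mm long (own y), 24 mm tall, top 5 mm above this point. Under it a flange 48 mm across, top 19 mm below this point, turns along: fingertips beside the wing can press on it.
- tongue_tip (a point): Top of the end of the knob's hidden steel tongue, 8.6 mm below the hatch's underside, 42 mm from the axis, parallel to the wing; 14 mm wide, 5 mm thick. Past about 0.4 rad it meets the front rim. Pressing the knob down with 12 to 15 N always brings the hatch near enough to the pads (1.6 mm) for it to pass below; higher up it butts on the edge. Over 20 N is forcing.
- mandrel: Upright steel ring mandrel, 60 mm foot, 150 mm tall; origin under its foot. Bystander.
- jar: Amber glass jar with steel cap, 52 mm across, 60 mm tall; origin under its base. Bystander.
- mallet: Small hammer lying on the bench, 200 mm long. Bystander.
- burpot: Small grey open pot, 56 mm across, 40 mm tall; origin under its base. Bystander.

How it is judged:
On the way, in this order (a step that is already met when the one before it is completed fails the run):
1. the hatch has been swung down onto its seal, the knob still released (value of joint hatch below 0.08 rad and value of joint knob below 0.6 rad), for 0.1 s.
2. the knob is turned across with its tongue behind the front rim (value of joint hatch below 0.034 rad and value of joint knob above 1.2 rad), for 0.2 s.
At the end, for the whole second after the job is handed in: The hatch is down (below 0.034 rad) and held down by its tongue, which bears on the front rim with more than 1 N; the knob is turned across (above 1.2 rad of 1.6), the tongue's tip at least 8 mm behind the front rim's inner edge; the hatch is at rest and the robot has let go (all of step 2 and x of tongue_tip in the frame of extractor below -0.093 m and contact force between knob and extractor above 1 N and velocity of joint hatch below 0.05 rad/s); the robot touches nothing.
It fails at once if the hatch, knob or tongue is forced: it bears on the extractor's rim and stop pads (the soft seal does not count) with more than 12 N, on the pads about 23 N of push at the knob (contact force between hatch and extractor above 12 N).
It fails at once if the ring mandrel is moved more than 30 mm (distance of mandrel from where it was at the start of the episode above 0.03 m).
It fails at once if the jar is moved more than 30 mm (distance of jar from where it was at the start of the episode above 0.03 m).
It fails at once if the hammer is moved more than 30 mm (distance of mallet from where it was at the start of the episode above 0.03 m).
It fails at once if the pot is moved more than 30 mm (distance of burpot from where it was at the start of the episode above 0.03 m).
It also fails if it takes over 67 s, if anything falls off the work surface, if the arm or the gripper's body presses on something with over 40 N, if the wrist force passes 120 N, or if a joint passes its speed limit or range.

## Robot

A 6-joint arm with a two-finger parallel gripper is mounted at the origin on the work surface. World frame = base frame: x ahead of the robot, y to its left, z up, the work surface at z = 0. Lengths are in m, angles in rad, forces in N, time in s.
With the tool pointing down it reaches from about 0.375 to 0.9 m from the base axis. Payload 3.1 kg.
Tool frame: the origin (TCP) lies at the very end of the fingers, on their centre line; the grasp point (between the pads) lies r.grasp_offset behind it (r.grasp_offset is the distance from the TCP to the grasp point, in m); z points along the fingers, y is the line along which they close (so a half turn about z gives the same grasp; the last joint's range is limited). The gripper opens to 87 mm and grips with 3 to 60 N. Pads are 19 mm wide; open, the fingers measure 117 mm over their backs; the gripper's body (75 mm by 190 mm) begins 51 mm behind the grasp point.
Start: joints at [-1.522, 0.527, 1.433, -0, 1.181, -0.178], TCP at [0.141, -0.609, 0.223] pointing down, gripper open.
Joint ranges: [-3.08, 3.08], [-0.75, 2.2], [0.22, 2.44], [-1.43, 4.57], [0, 2.65], [-2.85, 2.85]. Speed limits (rad/s): [2.79, 2.79, 3.14, 3.14, 3.14, 3.14].

## Interface

Orientations are given as a rotation vector (axis times angle).
In Python, from bench import r gives the robot as it stands.
- The arm moves only by the tool arm_command, never from a script. Its argument "plan" is a list of rows, each a list of 7 numbers: the shift along the world's x, y, z normalised to -1 to 1, where 1 is 50 mm, then the turn, a rotation vector about the world's x, y, z normalised to -1 to 1, where 1 is 30 degrees, then the closure, from -1 (fully open) to 1 (shut). In form: [[dx, dy, dz, ax, ay, az, grip], ...]. A call has 1 to 8 rows; each row shifts and turns the commanded pose from where the row before left it; what a row does not reach is not made up. A row lasts 1/8 s, in which the tool goes at most 62.5 mm and 10.7 degrees, less where a joint would pass 70% of its speed; a pose out of reach is approached as far as the arm can. A call with a number of a shift or a turn outside -1 to 1 is refused whole. A call with a gripper value outside its range is refused whole. The fingers move at their own pace and stop on an object; the grip force is fixed at half the most. Time passes only in rows, so rows that do not move let the fingers close. It gives the time, the measured TCP pose, the force, the opening and the grip force at its end, in the units of the state.
- r.read_state(): the state, without advancing time (a new reading comes with each control period).
- r.get_image(name): name is "scene" or "top"; returns the picture (420x560x3 uint8, red, green, blue); there is no depth.
- r.camera_model(name): a dict with "vertical_fov" (degrees; the focal length in pixels is half the picture's height over the tangent of half this angle, whatever the lens; pixels are square), "cx", "cy" (the principal point, pixels), "dist" ([k1, k2, p1, p2, k3] as OpenCV has them; the pictures are not rectified), "view" (4x4, takes a point from world to camera coordinates). Camera axes: x right, y down, z forward; pixel columns grow to the right and rows downward; lengths in m; the calibration is good to about 2 mm. A picture is of the moment at which its call begins. camera_model takes no time and is no camera call.
- r.finish_job(): hands the job in; it is judged then, once.
The state is a dict: "time": time; "qpos": joint angles; "qd": joint speeds; "tau": joint torques, N m; "tool_pos": TCP position; "tool_rot": TCP orientation; "contact_force": force on the tool from outside, world axes, zero at the start; "moment": the same for the moment, N m; "opening": finger opening in m; "grip_force": force on a finger pad.
Only numpy, scipy, OpenCV 4.12 (cv2) and the standard library are available. Lean on these libraries where they do the work, as an engineer would, in place of code of your own. Each camera call takes 0.05 s, during which the arm holds its last target. There are 200 camera calls.

## Working session

There is one attempt and no reset: what is moved stays moved. The work goes in short steps, Python scripts to look and compute and a tool call to move; the robot and the scene stay as the last step left them, time stands still between calls to the robot, and variables do not carry over. Pictures are saved under pics/ and viewed, at most 10 in all, crops included, and the job is handed in when it is done.

Besides the shell and the picture viewer there is one more tool, called after ">>>" by a JSON object that holds its "method" and its "body". arm_command: Moves the arm, as the interface text tells. Its arguments: {"type":"object","properties":{"plan":{"type":"array"}},"required":["plan"]}

```bash
ls; mkdir -p pics
python3 - <<'E'
from bench import r
import cv2
for n in("scene","top"):
    cv2.imwrite(f"pics/{n}0.png",r.get_image(n)[:,:,::-1]); print(n,{k:(v if k!='view' else [list(map(lambda x:round(float(x),4),q)) for q in v]) for k,v in r.camera_model(n).items()})
print(r.read_state(),r.grasp_offset)
E
```

```text
pics
scene {'vertical_fov': 48.45061953585174, 'cx': 286.17681919375065, 'cy': 213.21908407942777, 'dist': array([-0.14787999,  0.        ,  0.        ,  0.        ,  0.        ]), 'view': [[0.1266, 0.9919, -0.0107, -0.0423], [0.7575, -0.1036, -0.6445, -0.4001], [-0.6404, 0.0735, -0.7645, 1.6905], [0.0, 0.0, 0.0, 1.0]]}
top {'vertical_fov': 42.30988812747731, 'cx': 274.6865306885142, 'cy': 208.6761454797888, 'dist': array([-0.08242783,  0.        ,  0.        ,  0.        ,  0.        ]), 'view': [[-0.0224, -0.9995, -0.0207, 0.0091], [-0.9887, 0.0252, -0.1478, 0.5945], [0.1482, 0.0172, -0.9888, 1.2265], [0.0, 0.0, 0.0, 1.0]]}
{'time': 0.1, 'qpos': array([-1.52250806e+00,  5.28378612e-01,  1.43376163e+00, -3.48723670e-05,
        1.18140145e+00, -1.78470294e-01]), 'qd': array([-0.00107977, -0.0016802 , -0.00231573,  0.00016282,  0.00197571,
       -0.00104546]), 'tau': array([-2.81604716e-04, -4.40985918e+01, -1.77150393e+01,  6.34783320e-02,
        5.34146489e-02, -3.79597759e-05]), 'tool_pos': array([ 0.14051757, -0.60832679,  0.22167015]), 'tool_rot': array([-3.11948504e+00, -3.55229288e-01, -1.48496868e-04]), 'contact_force': array([ 0.25331773, -1.15311923,  0.73388083]), 'moment': array([ 0.06838569, -0.0036106 ,  0.04404531]), 'grip_force': 0.0, 'opening': 0.08716740191861456} 0.0187
```

View pics/scene0.png

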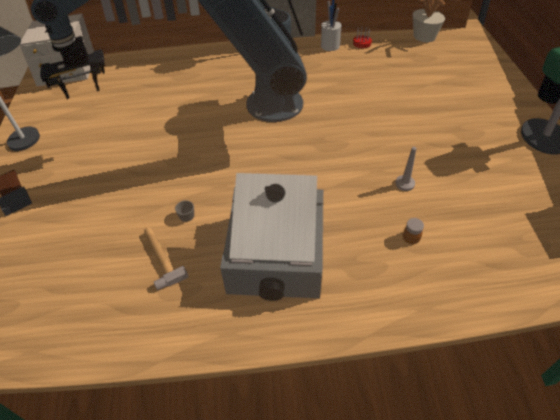

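View pics/top0.png

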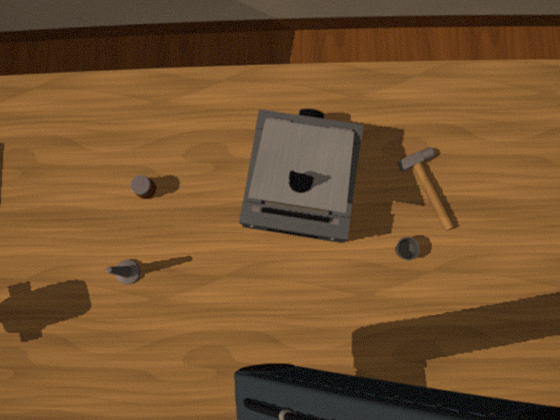

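Both views show the extractor: in top its corners are near (257,110), (363,125), (350,241), (240,226), with the knob at (301,181). In scene the hatch is raised with the knob at (275,192). Next I'll zoom in.

Run:
```python
import cv2
a=cv2.imread("pics/top0.png")[95:245,230:380]; b=cv2.imread("pics/scene0.png")[165:305,215:335]
cv2.imwrite("pics/topc.png",cv2.resize(a,None,fx=4,fy=4,interpolation=cv2.INTER_CUBIC))
cv2.imwrite("pics/scenec.png",cv2.resize(b,None,fx=4,fy=4,interpolation=cv2.INTER_CUBIC))
```

```text
(no output)
```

View pics/topc.png

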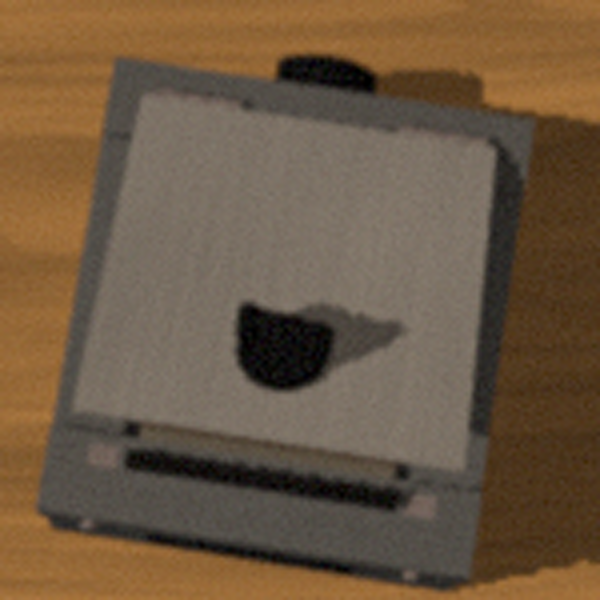

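View pics/scenec.png

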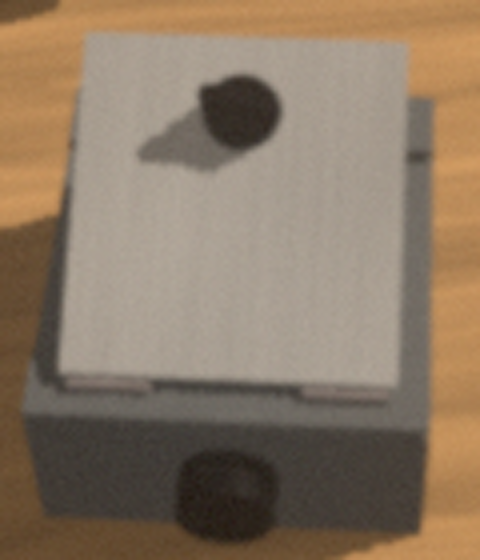

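The crops show the top-face corners of the extractor and hatch, and the wing lying along the front edge (released). Next I'll cast rays to the z = 0.12 plane and triangulate the hatch corners.

```bash
cat > h.py <<'E'
import numpy as np,cv2
from bench import r
def cam(n):
    c=r.camera_model(n);f=210/np.tan(np.radians(c['vertical_fov']/2))
    return np.array([[f,0,c['cx']],[0,f,c['cy']],[0,0,1]]),c['dist'],np.array(c['view'])
def ray(n,p):
    K,d,V=cam(n);u=cv2.undistortPoints(np.array([[p]],float),K,d)[0,0]
    return -V[:3,:3].T@V[:3,3], V[:3,:3].T@np.array([u[0],u[1],1])
def plane(n,p,z): o,d=ray(n,p);return o+d*(z-o[2])/d[2]
def tri(p,q):
    A=0;b=0;R=[ray("top",p),ray("scene",q)]
    for o,d in R:
        d=d/np.linalg.norm(d);M=np.eye(3)-np.outer(d,d);A=A+M;b=b+M@o
    X=np.linalg.solve(A,b); return X,[np.linalg.norm(np.cross(X-o,d/np.linalg.norm(d))) for o,d in R][0]*2
def proj(n,X):
    K,d,V=cam(n);return cv2.projectPoints(np.array(X,float).reshape(-1,1,3),cv2.Rodrigues(V[:3,:3])[0],V[:3,3],K,d)[0][:,0]
E
python3 - <<'E'
from h import *
np.set_printoptions(precision=4,suppress=True)
T=lambda x,y:(x/4+230-.375,y/4+95-.375); S=lambda x,y:(x/4+215-.375,y/4+165-.375)
print("extr top: FL FR NL NR")
for p in[(115,58),(535,122),(43,512),(470,578)]: print(plane("top",T(*p),.12))
print("scene far edge")
for p in[(25,410),(428,428),(433,98)]: print(plane("scene",S(*p),.12))
H=[((140,93),(398,383)),((495,142),(58,373)),((462,470),(87,33)),((75,412),(408,43))]
X=[tri(T(*a),S(*b)) for a,b in H]
for x in X: print(x)
X=[x[0] for x in X]
n=(X[3]+X[2])/2; h=(X[0]+X[1])/2; v=n-h; print(h,v,np.linalg.norm(v),"tilt",np.arctan2(v[2],np.hypot(*v[:2])),"yaw",np.arctan2(-v[1],-v[0]))
print("yaw y-edge",[np.arctan2(-(a-b)[0],(a-b)[1]) for a,b in((X[0],X[1]),(X[3],X[2]))])
E
```

```text
extr top: FL FR NL NR
[0.8127 0.0255 0.12  ]
[ 0.7685 -0.2106  0.12  ]
[0.5542 0.0696 0.12  ]
[ 0.5121 -0.1628  0.12  ]
scene far edge
[ 0.7689 -0.2089  0.12  ]
[0.8125 0.0232 0.12  ]
[0.5549 0.0722 0.12  ]
(array([0.7873, 0.0103, 0.1325]), np.float64(0.00203013356423018))
(array([ 0.7537, -0.1866,  0.1322]), np.float64(0.0014905010310434644))
(array([ 0.5582, -0.1506,  0.2152]), np.float64(0.0010556136446833342))
(array([0.5932, 0.045 , 0.2141]), np.float64(5.979520230238143e-05))
[ 0.7705 -0.0882  0.1323] [-0.1948  0.0353  0.0823] 0.21441151450243925 tilt 0.39399100012758664 yaw -0.17933046699038852
yaw y-edge [np.float64(-0.16909026642344308), np.float64(-0.17674745463605687)]
```

>>> {"method": "arm_command", "body": {"plan": [[0.73,0.77,0.6,0,0,0.16,0.3],[0.73,0.77,0.6,0,0,0.16,0.3],[0.73,0.77,0.6,0,0,0.16,0.3],[0.73,0.77,0.6,0,0,0.16,0.3],[0.73,0.77,0,0,0,0.16,0.3],[0.73,0.77,0,0,0,0.16,0.3],[0.73,0.77,0,0,0,0.16,0.3],[0.73,0.77,0,0,0,0.16,0.3]]}}

```text
time: 1.1
tool_pos: [0.4334, -0.2994, 0.3423]
tool_rot: [-2.829, -1.366, 0.0]
contact_force: [0.9, -0.4, -0.5]
opening: 0.0309
grip_force: 0.0
```

>>> {"method": "arm_command", "body": {"plan": [[0.73,0.77,0,0,0,0.16,0.3],[0.73,0.77,0,0,0,0.16,0.3],[0.73,0.77,0,0.033,0.185,0.16,0.3],[0.73,0.77,0,0.033,0.185,0.16,0.3],[0.73,0.77,0,0.033,0.185,0.16,0.3],[0.73,0.77,0,0.033,0.185,0.16,0.3],[0,0,0,0,0,0,0.3]]}}

```text
time: 1.98
tool_pos: [0.654, -0.0661, 0.3366]
tool_rot: [-2.169, -1.847, 0.435]
contact_force: [0.4, -0.7, -0.6]
opening: 0.0303
grip_force: 0.0
```

```bash
cat >> h.py <<'E'
from scipy.spatial.transform import Rotation as R
np.set_printoptions(precision=3,suppress=True)
YAW=-.178; C=np.array([.6621,-.0692,0])
def goal(th,h,kn=0,L=.17):
    Z=R.from_euler('z',YAW); Q=Z*R.from_euler('y',th)
    p=C+Z.apply([.11,0,.122])+Q.apply([-L,0,h])
    # tool z=-n, tool y=+own x turned clockwise by kn
    return p,Q*R.from_euler('z',-kn)*R.from_matrix(np.array([[0,1,0],[1,0,0],[0,0,-1]]).astype(float))
def move(th,h,kn=0):
    s=r.read_state();p,q=goal(th,h,kn)
    print("d",(p-s['tool_pos'])/.05,"rot",(q*R.from_rotvec(s['tool_rot']).inv()).as_rotvec()/np.radians(30),"F",s['contact_force'])
E
python3 - <<'E'
from h import *
move(.39,.10); move(.39,.03); move(.39,.013)
im=r.get_image("top");s=r.get_image("scene")
a=cv2.resize(im[130:230,240:360],(480,400),interpolation=2)
b=cv2.resize(s[130:230,225:325],(400,400),interpolation=2)[:,:320]
cv2.imwrite("pics/c1.png",np.hstack([a,b])[:,:,::-1])
E
```

```text
d [-0.019 -0.03  -1.15 ] rot [ 0.11  -0.026 -0.057] F [ 0.413 -0.734 -0.591]
d [-0.543  0.064 -2.444] rot [ 0.11  -0.026 -0.057] F [ 0.413 -0.734 -0.591]
d [-0.67   0.087 -2.759] rot [ 0.11  -0.026 -0.057] F [ 0.413 -0.734 -0.591]
```

View pics/c1.png

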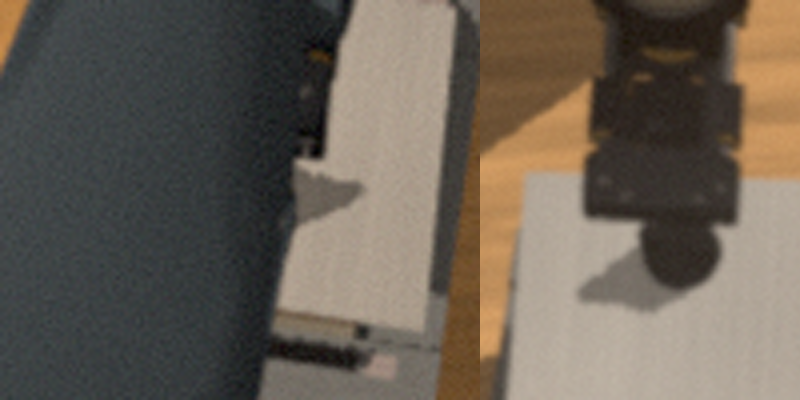

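The top view is blocked by the arm. In scene the fingers sit just above the knob at (680,250). I'll check the predicted knob position against the first images' dark blob, without another picture.

Run:
```python
from h import *
for n,(x0,x1,y0,y1) in dict(top=(285,318,168,195),scene=(262,290,180,206)).items():
    g=cv2.cvtColor(cv2.imread(f"pics/{n}0.png"),6)[y0:y1,x0:x1]
    m=(g<38).astype(np.uint8); nb,l,st,c=cv2.connectedComponentsWithStats(m); i=1+np.argmax(st[1:,4])
    print(n,"blob bbox",st[i][:2]+[x0,y0],st[i][2:4],"c",c[i]+[x0,y0])
    for th in(.37,.40):
        a=np.linspace(0,6.28,40);Z=R.from_euler('z',YAW)*R.from_euler('y',th);H=goal(th,0,L=0)[0]
        P=[H+Z.apply([-.17+.024*np.cos(t),.024*np.sin(t),.013]) for t in a]+[H+Z.apply([-.17,s*.0255,z]) for s in(-1,1) for z in(.037,.03)]
        p=proj(n,P); print(th,p.min(0),p.max(0)-p.min(0),"ctr",p[:40].mean(0))
```

```text
top blob bbox [290 171] [23 21] c [300.128 181.601]
0.37 [288.396 175.79 ] [25.019 19.67 ] ctr [300.117 185.346]
0.4 [288.609 174.467] [25.121 19.341] ctr [300.336 183.86 ]Traceback (most recent call last):
  File "<stdin>", line 4, in <module>
    return _wrapfunc(a, 'argmax', axis=axis, out=out, **kwds)
    return bound(*args, **kwds)
ValueError: attempt to get argmax of an empty sequence
```

Run:
```python
from h import *
for n,(x0,x1,y0,y1),T in (("top",(285,318,168,195),40),("scene",(262,290,180,206),70)):
    g=cv2.cvtColor(cv2.imread(f"pics/{n}0.png"),6)[y0:y1,x0:x1]
    print(n,g.min())
    for T in (T,T+15):
        m=(g<T).astype(np.uint8); nb,l,st,c=cv2.connectedComponentsWithStats(m); i=1+np.argmax(st[1:,4]) if nb>1 else 0
        print(T,"blob",st[i][:2]+[x0,y0],st[i][2:4])
    for th in(.39,.42,.45):
        a=np.linspace(0,6.28,40);Z=R.from_euler('z',YAW)*R.from_euler('y',th);H=goal(th,0,L=0)[0]
        P=[H+Z.apply([-.17+.024*np.cos(t),.024*np.sin(t),z]) for t in a for z in(.007,.013)]+[H+Z.apply([-.17+q*.005,s*.0255,.037]) for s in(-1,1) for q in(-1,1)]
        p=proj(n,P); F=proj(n,[H+Z.apply([-.22,s,.006]) for s in(.1,-.1)]); print(th,p.min(0),p.max(0)-p.min(0),"front corners",F.ravel())
```

```text
top 0
40 blob [290 171] [24 21]
55 blob [289 171] [25 22]
0.39 [288.409 174.211] [25.496 21.708] front corners [248.282 199.382 345.659 214.164]
0.42 [288.649 172.367] [25.569 21.932] front corners [248.299 197.566 346.168 212.41 ]
0.45 [288.842 170.463] [25.699 22.135] front corners [248.334 195.652 346.691 210.558]
scene 42
70 blob [266 185] [18 17]
85 blob [265 184] [20 19]
0.39 [263.791 182.828] [21.516 19.27 ] front corners [316.517 175.301 236.318 173.038]
0.42 [263.607 182.135] [21.609 19.477] front corners [316.6   174.382 235.965 172.116]
0.45 [263.419 181.505] [21.704 19.671] front corners [316.682 173.529 235.603 171.258]
```

```bash
sed -i 's/C=np.array(\[.6621/C=np.array([.6635/' h.py
python3 - <<'E'
from h import *
move(.405,.10); move(.405,.03); move(.405,.013)
E
```

```text
d [ 0.105  0.028 -1.192] rot [ 0.12   0.008 -0.048] F [-0.013  0.293 -0.463]
d [-0.438  0.125 -2.479] rot [ 0.12   0.008 -0.048] F [-0.013  0.293 -0.463]
d [-0.57   0.149 -2.791] rot [ 0.12   0.008 -0.048] F [-0.013  0.293 -0.463]
```

>>> {"method": "arm_command", "body": {"plan": [[0.05,0.01,-0.6,0.06,0.004,-0.024,0.3],[0.055,0.015,-0.59,0.06,0.004,-0.024,0.3],[-0.18,0.03,-0.43,0,0,0,0.3],[-0.18,0.03,-0.43,0,0,0,0.3],[-0.18,0.035,-0.43,0,0,0,0.3],[0,0,0,0,0,0,0.3]]}}

```text
time: 2.82
tool_pos: [0.6274, -0.0651, 0.2188]
tool_rot: [-2.157, -1.796, 0.368]
contact_force: [0.5, -0.7, 0.4]
opening: 0.0308
grip_force: 0.0
```

Run:
```python
from h import *
move(.405,.013)
s=r.get_image("scene")
b=cv2.resize(s[110:230,215:335],(600,600),interpolation=2)
cv2.imwrite("pics/c2.png",b[:,:,::-1])
```

```text
d [-0.088  0.064 -0.357] rot [-0.     0.001  0.008] F [ 0.515 -0.668  0.382]
```

View pics/c2.png

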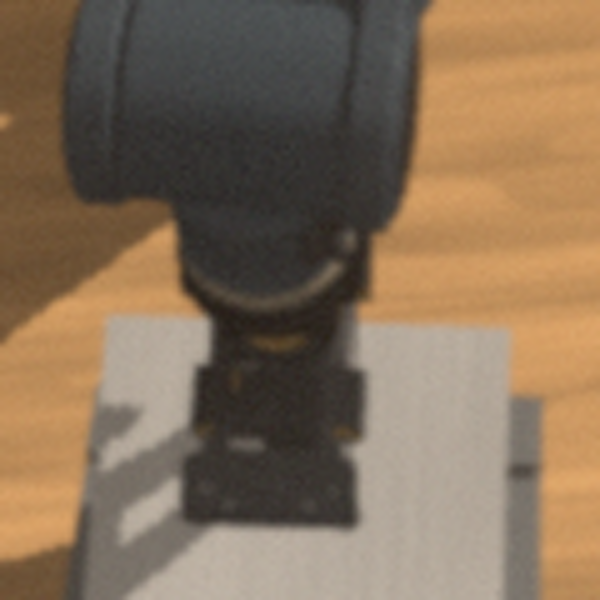

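The gripper straddles the knob; body lower edge at crop rows 455-525, columns 185-355. I'll compare the column with the projection.

Run:
```python
from h import *
s=r.read_state();q=R.from_rotvec(s['tool_rot'])
for b in(0,.0187,.07,.1):
    print(b,(proj("scene",[s['tool_pos']-q.apply([0,0,b])])[0]-[215,110])*5)
print("knob grip pred",(proj("scene",[goal(.405,.032)[0]])[0]-[215,110])*5, "body edges",(proj("scene",[s['tool_pos']-q.apply([x,-y,.07]) for x in(-.0375,.0375) for y in (-.0375,.0375)])-[215,110])*5)
```

```text
0 [293.778 393.352]
0.0187 [291.527 379.647]
0.07 [284.963 339.68 ]
0.1 [280.837 314.552]
knob grip pred [298.298 397.342] body edges [[371.946 265.369]
 [364.499 421.033]
 [207.534 260.555]
 [196.396 415.518]]
```

>>> {"method": "arm_command", "body": {"plan": [[-0.04,0.03,-0.12,0,0,0,0.3],[-0.04,0.03,-0.12,0,0,0,0.3],[-0.03,0.01,-0.06,0,0,0,0.3],[0,0,0,0,0,0,0.3]]}}

```text
time: 3.38
tool_pos: [0.6242, -0.0603, 0.2033]
tool_rot: [-2.156, -1.801, 0.367]
contact_force: [0.1, 0.7, 0.1]
opening: 0.0306
grip_force: 0.0
```

Run:
```python
from h import *
move(.405,.013)
for a,b in((.405,.345),(.345,.285),(.285,.225),(.225,.165),(.165,.105),(.105,.065)):
    print(a,b,(goal(b,.013)[0]-goal(a,.013)[0])/.05,(goal(b,0)[1]*goal(a,0)[1].inv()).as_rotvec()/np.radians(30))
```

```text
d [-0.023 -0.033 -0.048] rot [0.    0.005 0.002] F [0.141 0.718 0.142]
0.405 0.345 [-0.088  0.016 -0.184] [-0.02  -0.113 -0.   ]
0.345 0.285 [-0.077  0.014 -0.189] [-0.02  -0.113  0.   ]
0.285 0.225 [-0.065  0.012 -0.193] [-0.02  -0.113  0.   ]
0.225 0.165 [-0.054  0.01  -0.197] [-0.02  -0.113 -0.   ]
0.165 0.105 [-0.042  0.008 -0.2  ] [-0.02  -0.113 -0.   ]
0.105 0.065 [-0.022  0.004 -0.135] [-0.014 -0.075  0.   ]
```

>>> {"method": "arm_command", "body": {"plan": [[-0.05,-0.02,-0.1,0,0,0,0.3],[-0.044,0.008,-0.092,-0.01,-0.057,0,0.3],[-0.044,0.008,-0.092,-0.01,-0.057,0,0.3],[-0.038,0.007,-0.095,-0.01,-0.057,0,0.3],[-0.038,0.007,-0.095,-0.01,-0.057,0,0.3]]}}

```text
time: 4.0
tool_pos: [0.6141, -0.0601, 0.1798]
tool_rot: [-2.238, -1.869, 0.26]
contact_force: [0.7, -0.8, 1.6]
opening: 0.0305
grip_force: 0.5
```

>>> {"method": "arm_command", "body": {"plan": [[-0.032,0.006,-0.097,-0.01,-0.057,0,0.3],[-0.032,0.006,-0.097,-0.01,-0.057,0,0.3],[-0.027,0.005,-0.098,-0.01,-0.057,0,0.3],[-0.027,0.005,-0.098,-0.01,-0.057,0,0.3],[0,0,0,0,0,0,0.3]]}}

```text
time: 4.62
tool_pos: [0.6069, -0.0587, 0.1602]
tool_rot: [-2.313, -1.932, 0.153]
contact_force: [0.2, -1.1, -0.6]
opening: 0.0306
grip_force: 0.0
```

Run:
```python
from h import *
move(.165,.013)
s=r.get_image("scene");t=r.get_image("top")
b=cv2.resize(s[120:300,215:335],(400,600),interpolation=2)
a=cv2.resize(t[95:245,230:330],(400,600),interpolation=2)
cv2.imwrite("pics/c3.png",np.hstack([b,a])[:,:,::-1])
```

```text
d [ 0.038 -0.013  0.052] rot [-0.002  0.009  0.002] F [ 0.234 -1.138 -0.611]
```

View pics/c3.png

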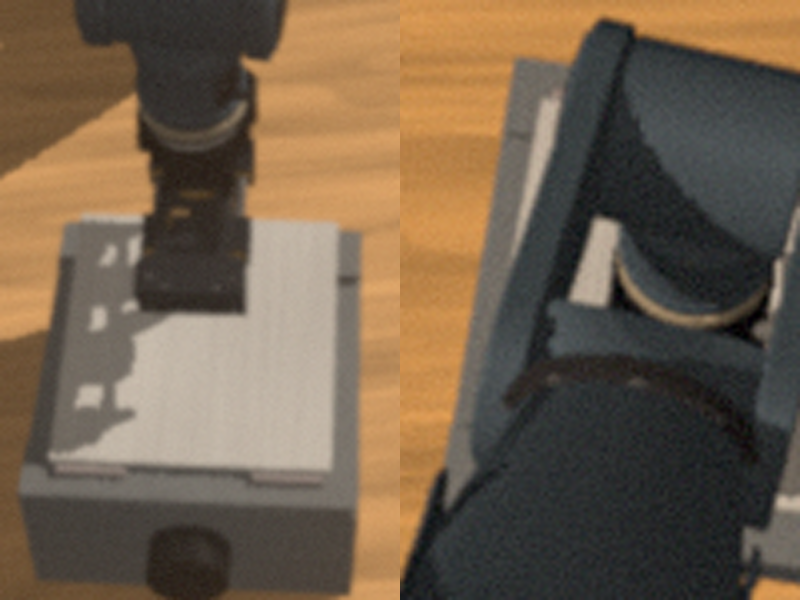

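The hatch follows down: its front edge in scene is now near row 186 (crop row 222), up from 174. I'll continue.

>>> {"method": "arm_command", "body": {"plan": [[-0.02,0.003,-0.1,-0.01,-0.057,0,0.3],[-0.02,0.003,-0.1,-0.01,-0.057,0,0.3],[-0.011,0.002,-0.065,-0.007,-0.038,0,0.3],[-0.011,0.002,-0.065,-0.007,-0.038,0,0.3],[0,0,0,0,0,0,0.3]]}}

```text
time: 5.35
tool_pos: [0.6044, -0.0583, 0.1438]
tool_rot: [-2.375, -1.984, 0.056]
contact_force: [0.1, 0.1, 0.4]
opening: 0.0306
grip_force: 0.1
```

Rotation is now nearly level; continuing down gently to feel the seal.

>>> {"method": "arm_command", "body": {"plan": [[0,0,-0.03,-0.002,-0.01,0,0.3],[0,0,-0.03,-0.002,-0.01,0,0.3],[0,0,-0.03,-0.002,-0.01,0,0.3],[0,0,0,0,0,0,0.3]]}}

```text
time: 5.85
tool_pos: [0.6042, -0.0583, 0.1411]
tool_rot: [-2.385, -1.992, 0.041]
contact_force: [-2.9, -0.1, 8.9]
opening: 0.0299
grip_force: 4.7
```

>>> {"method": "arm_command", "body": {"plan": [[0,0,-0.03,0,0,0,0.3],[0,0,-0.03,0,0,0,0.3],[0,0,0,0,0,0,0.3]]}}

```text
time: 6.22
tool_pos: [0.6039, -0.0582, 0.1382]
tool_rot: [-2.384, -1.992, 0.042]
contact_force: [-2.9, -0.1, 10.6]
opening: 0.0303
grip_force: 5.3
```

>>> {"method": "arm_command", "body": {"plan": [[0,0,-0.02,-0.002,-0.01,0,0.3],[0,0,-0.02,0,0,0,0.3],[0,0,0,0,0,0,0.3]]}}

```text
time: 6.6
tool_pos: [0.6039, -0.0582, 0.137]
tool_rot: [-2.388, -1.995, 0.036]
contact_force: [-5.4, 0.1, 15.1]
opening: 0.0303
grip_force: 7.5
```

>>> {"method": "arm_command", "body": {"plan": [[-0.02,0.003,0.01,0,0,0,0.3],[0,0,0,0,0,0,0.45],[0,0,0,0,0,0,0.45]]}}

```text
time: 6.98
tool_pos: [0.6065, -0.0587, 0.137]
tool_rot: [-2.393, -1.998, 0.028]
contact_force: [1.9, 0.4, 7.3]
opening: 0.0251
grip_force: 3.5
```

>>> {"method": "arm_command", "body": {"plan": [[0,0,0,0,0,0,0.6],[0,0,0,0,0,0,0.7],[0,0,0,0,0,0,0.8],[0,0,0,0,0,0,0.8]]}}

```text
time: 7.48
tool_pos: [0.6051, -0.0588, 0.1369]
tool_rot: [-2.391, -1.997, 0.032]
contact_force: [-1.8, -0.5, 9.7]
opening: 0.0102
grip_force: 30.6
```

>>> {"method": "arm_command", "body": {"plan": [[0,0,-0.02,0,0,0,0.8],[0,0,0,0,0,0,0.8]]}}

```text
time: 7.72
tool_pos: [0.6051, -0.0588, 0.1368]
tool_rot: [-2.391, -1.997, 0.032]
contact_force: [-2.9, 0.3, 14.0]
opening: 0.0097
grip_force: 31.0
```

>>> {"method": "arm_command", "body": {"plan": [[0,0,0,0,0,-0.17,0.8],[0,0,0,0,0,-0.17,0.8],[0,0,0,0,0,0,0.8]]}}

```text
time: 8.1
tool_pos: [0.605, -0.0588, 0.1368]
tool_rot: [-2.558, -1.775, 0.027]
contact_force: [-1.9, -0.5, 13.4]
opening: 0.01
grip_force: 31.9
```

>>> {"method": "arm_command", "body": {"plan": [[0,0,0,0,0,-0.17,0.8],[0,0,0,0,0,-0.17,0.8],[0,0,0,0,0,-0.17,0.8],[0,0,0,0,0,0,0.8]]}}

```text
time: 8.6
tool_pos: [0.6048, -0.0586, 0.1369]
tool_rot: [-2.769, -1.418, 0.02]
contact_force: [-3.1, 0.8, 14.0]
opening: 0.01
grip_force: 32.1
```

Run:
```python
from h import *
s=r.read_state();print(s['moment'],s['contact_force']);move(.03,.013,1.6)
```

```text
[-0.185  0.144 -0.06 ] [-3.147  0.81  14.023]
d [ 0.002 -0.001  0.065] rot [-0.088  0.036 -2.202] F [-3.147  0.81  14.023]
```

>>> {"method": "arm_command", "body": {"plan": [[0,0,0,0,0,-0.17,0.8],[0,0,0,0,0,-0.17,0.8],[0,0,0,0,0,-0.17,0.8],[0,0,0,0,0,0,0.8]]}}

```text
time: 9.1
tool_pos: [0.6047, -0.0584, 0.1368]
tool_rot: [-2.931, -1.036, 0.013]
contact_force: [-2.4, 0.9, 14.3]
opening: 0.0098
grip_force: 32.4
```

Run:
```python
from h import *
s=r.read_state();print(s['moment'],s['contact_force']);move(.03,.013,1.6)
```

```text
[-0.119  0.339 -0.005] [-2.417  0.946 14.253]
d [ 0.005 -0.004  0.065] rot [-0.083  0.048 -1.692] F [-2.417  0.946 14.253]
```

>>> {"method": "arm_command", "body": {"plan": [[0,0,0,0,0,-0.17,0.8],[0,0,0,0,0,-0.17,0.8],[0,0,0,0,0,-0.17,0.8],[0,0,0,0,0,-0.17,0.8],[0,0,0,0,0,-0.17,0.8],[0,0,0,0,0,0,0.8]]}}

```text
time: 9.85
tool_pos: [0.6045, -0.0581, 0.1368]
tool_rot: [-3.084, -0.364, 0.0]
contact_force: [-2.8, 1.3, 14.2]
opening: 0.0096
grip_force: 32.8
```

Run:
```python
from h import *
s=r.read_state();print(s['moment'],s['contact_force'],s['qpos'][5]);move(.03,.013,1.6)
```

```text
[-0.059  0.461 -0.02 ] [-2.805  1.347 14.199] 1.0180087305366738
d [ 0.007 -0.012  0.065] rot [-0.071  0.065 -0.843] F [-2.805  1.347 14.199]
```

>>> {"method": "arm_command", "body": {"plan": [[0,0,0,0,0,-0.16,0.8],[0,0,0,0,0,-0.16,0.8],[0,0,0,0,0,-0.16,0.8],[0,0,0,0,0,-0.16,0.8],[0,0,0,0,0,-0.16,0.8],[0,0,0,0,0,0,0.8]]}}

```text
time: 10.6
tool_pos: [0.6046, -0.0578, 0.1368]
tool_rot: [-3.092, 0.285, -0.012]
contact_force: [-2.4, 2.8, 15.7]
opening: 0.0098
grip_force: 33.3
```

Run:
```python
from h import *
s=r.read_state();print(s['moment'],s['contact_force'],s['qpos'][5]);move(.03,.013,1.6)
```

```text
[0.051 0.629 0.023] [-2.38   2.84  15.655] 1.4310387761516172
d [ 0.006 -0.018  0.065] rot [-0.059  0.079 -0.043] F [-2.38   2.84  15.655]
```

>>> {"method": "arm_command", "body": {"plan": [[0,0,0.01,0,0,0,0.8],[0,0,0.01,0,0,0,0.8],[0,0,0.01,0,0,0,0.8],[0,0,0,0,0,0,0.8]]}}

```text
time: 11.1
tool_pos: [0.6046, -0.0577, 0.1369]
tool_rot: [-3.092, 0.285, -0.011]
contact_force: [0.0, 2.7, 7.8]
opening: 0.0099
grip_force: 32.6
```

>>> {"method": "arm_command", "body": {"plan": [[0,0,0.01,0,0,0,0.8],[0,0,0.01,0,0,0,0.8],[0,0,0.01,0,0,0,0.8],[0,0,0,0,0,0,0.8]]}}

```text
time: 11.6
tool_pos: [0.6045, -0.0578, 0.1372]
tool_rot: [-3.091, 0.286, -0.011]
contact_force: [3.5, 4.7, 5.2]
opening: 0.0101
grip_force: 32.4
```

>>> {"method": "arm_command", "body": {"plan": [[0,0,0.015,0,0,0,0.8],[0,0,0.015,0,0,0,0.8],[0,0,0,0,0,0,0.8]]}}

```text
time: 11.98
tool_pos: [0.6046, -0.0578, 0.1383]
tool_rot: [-3.091, 0.286, -0.011]
contact_force: [4.4, 3.9, 2.3]
opening: 0.0099
grip_force: 32.6
```

>>> {"method": "arm_command", "body": {"plan": [[0,0,0.01,0,0,0,0.8],[0,0,0,0,0,0,0.6],[0,0,0,0,0,0,0.4],[0,0,0,0,0,0,0.3],[0,0,0,0,0,0,0.3]]}}

```text
time: 12.6
tool_pos: [0.6033, -0.0582, 0.1388]
tool_rot: [-3.092, 0.286, -0.007]
contact_force: [0.1, 2.4, 4.6]
opening: 0.0293
grip_force: 2.0
```

>>> {"method": "arm_command", "body": {"plan": [[0,0,0.02,0,0,0,0.3],[0,0,0.02,0,0,0,0.3],[0,0,0.04,0,0,0,0.3],[0,0,0.1,0,0,0,0.3],[0,0,0.3,0,0,0,0.2],[0,0,0.5,0,0,0,0.2],[0,0,0,0,0,0,0.2]]}}

```text
time: 13.48
tool_pos: [0.6056, -0.0588, 0.1908]
tool_rot: [-3.093, 0.285, -0.018]
contact_force: [0.5, -0.4, -0.4]
opening: 0.0348
grip_force: 0.0
```

>>> {"method": "arm_command", "body": {"plan": [[0,0,0.9,0,0,0,0.2],[0,0,0.9,0,0,0,0.2],[0,0,0.9,0,0,0,0.2],[-0.5,-1,0.2,0,0,0,0.2],[-0.5,-1,0.2,0,0,0,0.2],[-0.5,-1,0,0,0,0,0.2],[-0.5,-1,0,0,0,0,0.2],[-0.5,-1,0,0,0,0,0.2]]}}

```text
time: 14.48
tool_pos: [0.4774, -0.3094, 0.3424]
tool_rot: [-3.091, 0.286, -0.007]
contact_force: [0.3, -0.7, -0.9]
opening: 0.035
grip_force: 0.0
```

Run:
```python
from h import *
s=r.get_image("scene");t=r.get_image("top")
b=cv2.resize(s[165:305,215:335],None,fx=3.3,fy=3.3,interpolation=2)
a=cv2.resize(t[95:235,240:360],None,fx=3.3,fy=3.3,interpolation=2)
cv2.imwrite("pics/c4.png",np.hstack([b,a])[:,:,::-1])
```

```text
(no output)
```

View pics/c4.png

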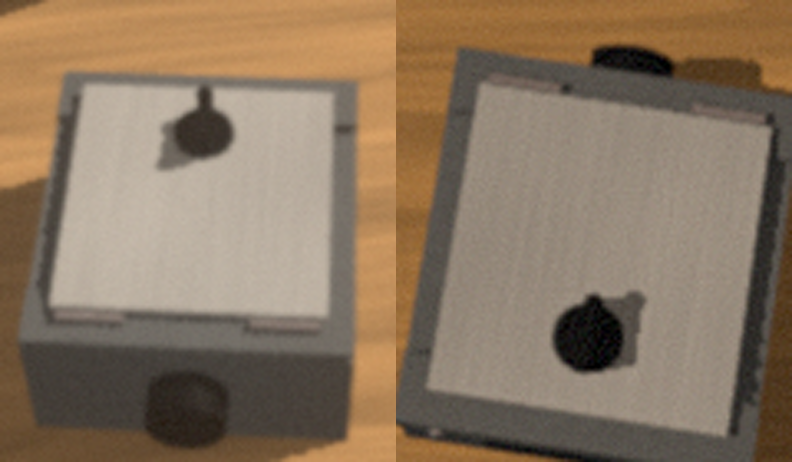

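The hatch is flat, covering the rim. The wing is square to the front edge, with the knob at (203,125) left and (590,335) right. The robot is clear and the bystanders were never approached, so I'm handing in.

```bash
python3 -c "
from bench import r
print(r.finish_job())"
```

```text
the job is handed in; nothing more can be done
None
```

I swung the hatch shut, pressed it down with about 14–16 N and turned the knob about 1.58 rad clockwise. In the last pictures it stayed down with the robot clear. I handed the job in at about 14.6 s, and no verdict was returned.

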